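# Set the depth rod on the leg-drilling jig

### The arm

A 7-joint arm with a two-finger parallel gripper is mounted at the origin on the work surface. World frame = base frame: x ahead of the robot, y to its left, z up, the work surface at z = 0. Lengths are in m, angles in rad, forces in N, time in s.
With the tool pointing down it reaches from about 0.4 to 0.85 m from the base axis. Payload 4.4 kg.
Tool frame: the origin (TCP) lies between the finger pads; the fingertips stand 19 mm ahead of it and the grasp point (between the pads) is the TCP; z points along the fingers, y is the direction in which the jaws open and shut (so a half turn about z gives the same grasp; the last joint's range is limited). The gripper opens to 94 mm and grips with 3 to 60 N. Pads are 16 mm wide; open, the fingers measure 119 mm over their backs; the gripper's body (75 mm by 177 mm) begins 78 mm behind the grasp point.
Start: joints at [-1.352, 0.628, 0.038, 1.517, -0.027, 0.996, -0.02], TCP at [0.183, 0.624, 0.224] pointing down, gripper open.
Joint ranges: [-3.06, 3.06], [-0.37, 2.12], [-1.25, 1.32], [0.18, 2.47], [-1.1, 4.24], [0.23, 1.98], [-2.94, 2.94]. Speed limits (rad/s): [2.57, 2.57, 3.14, 3.14, 3.14, 3.14, 3.14].

### API

Orientations are given as a unit quaternion [w, x, y, z].
In Python, from bench import monitor, eyes, arm gives the robot as it stands. The module is installed in compiled form; this text tells all that it offers.
- The arm moves only by the tool apply_moves, never from a script. Its argument "targets" is a list of rows, each a list of 3 entries, a list of its own where there are three numbers: the shift along the tool's x, y, z in mm, then the turn about the tool's z in units of 5 degrees (1.0 is 5 degrees), then the opening in per cent of the stroke, from 0 (shut) to 100 (fully open). In form: [[[dx, dy, dz], twist, grip], ...]. A call has 1 to 10 rows; each row shifts and turns the commanded pose from where the row before left it, along the tool's axes as they then stand; what a row does not reach is not made up. A row lasts 1/12 s, in which the tool goes at most 41.7 mm and 7.16 degrees, less where a joint would pass 70% of its speed; a pose out of reach is approached as far as the arm can. A call is refused whole if a number of a shift passes 41.7 or a number of a turn 1, either way. A call with a gripper value outside its range is refused whole. The fingers move at their own pace and stop on an object; the grip force is fixed at half the most. Time passes only in rows, so rows that do not move let the fingers close. It gives the time, the measured TCP pose, the force and the opening at its end, in the units of the state.
- monitor.observe(): the state, without advancing time (a new reading comes with each control period).
- eyes.get_image(name): name is "scene" or "side" or "wrist"; returns the picture (384x512x3 uint8, blue, green, red); there is no depth.
- eyes.camera_info(name): a dict with "fx", "fy", "cx", "cy" (pixels), "R" (3x3) and "t" (3): a world point X has camera coordinates R X + t. Camera axes: x right, y down, z forward; pixel columns grow to the right and rows downward; lengths in m; the calibration is good to about 2 mm. A picture is of the moment at which its call begins: read the wrist's pose just before it. camera_info takes no time and is no camera call; for the wrist camera it gives the pose at the moment of the call.
- arm.hand_in(): hands the job in, once; it reports no verdict.
The state is a dict: "time_s": time; "joints": joint angles; "joint_velocities": joint speeds; "effort": joint torques, N m; "eef_pos": TCP position; "eef_rot": TCP orientation; "force": force on the tool from outside, world axes, zero at the start; "wrist_torque": the same for the moment, N m; "grip_width": finger opening in m.
Only numpy, scipy, OpenCV 4.12 (cv2) and the standard library are available. Lean on these libraries where they do the work, as an engineer would, in place of code of your own. Each camera call takes 0.05 s, during which the arm holds its last target. There are 200 camera calls.

### The job

Flip the drilling jig's clamp lever up, slide the carriage along its rail until its pointer stands opposite the mark fin, and press the lever back down flat so the carriage is locked there. Then grip the depth rod by its head and draw it gently straight up, without forcing it sideways or pulling it right out, until the dark ring on its shank comes level with the top of the guide block (25 mm out), and finish holding it there so a colleague can fix it. Leave everything else on the bench where it is.

Things in the scene. Friction and masses are not known exactly. Their poses are not given: they have to be found in the camera images.
- jig: Wooden drilling jig fixed to the bench: plywood board 260 x 460 x 15 mm (x, y, z of its own frame), origin at the centre of its underside on the bench, turned a little about the vertical. A steel rail bar runs along its y axis through the centre, 40 mm wide, top 45 mm above the bench. A pale wooden leg blank (36 mm wide, top 49 mm up) lies along y at x = +60 mm. The carriage rides on the rail.
- carriage (a joint): Position of the grey carriage along the jig's +y (m), 0 to 0.2; it starts parked at 0. Carriage deck is 68 mm across the rail (x from -34 to +42 mm of the rail's centre line), 100 mm along it, top 63 mm above the bench (cheeks beside the lever 76 mm). Clamp lever, guide block and pointer are all on its centre line, at jig y = joint value - 0.10. Unlocked it slides with about 2 N of drag and stays where it is left; locked it is held firmly (it gives only above about 25 N).
- clamp (a joint): Angle of the clamp lever (rad): 0 = lying flat towards the jig's -x (locked), 1.57 = standing upright (open). It turns about an axis along the jig's y through clamp_pivot. The cam grips the rail below about 0.7 rad; the handle takes about 3 to 8 N to move there, about 2 N elsewhere. It stays where it is left and stops at both ends.
- clamp_pivot (a point): Point on the lever's axis, 63.5 mm above the bench, over the rail's centre line. Its axes are the jig's axes.
- clamp_grip (a point): Middle of the lever's black cross handle: a cylinder of 20 mm diameter and 26 mm length along the jig's y, 95 mm from clamp_pivot, at the end of a 12 mm wide, 10 mm thick steel bar. Locked it is 63.5 mm above the bench at jig x = -95 mm; upright it is 158.5 mm above the bench, over the rail. It can be pinched across its two ends (along y) from above throughout, turning between the pads, also to pull the carriage along.
- pointer_tip (a point): Tip of the 4 mm wide steel pointer on the carriage's far side (upper edge), 105 mm from the rail's centre line towards the jig's +x, 63 mm above the bench.
- mark_tip (a point): Tip (upper edge) of the small steel mark fin standing on the jig board beyond the leg: 4 mm wide nose facing the pointer, 109 mm from the rail's centre line, 63 mm above the bench. The carriage is on the mark when pointer_tip and mark_tip have the same y in the jig's frame. It always lies towards the jig's +y from the carriage's start.
- guide_mouth (a point): Centre of the bore's mouth, in the top face of the aluminium guide block on the carriage (40 x 40 mm, 50 mm tall, top 105 mm above the bench, 60 mm from the rail's centre line towards the jig's +x). The upright bore is 17 mm wide, right through.
- depth_rod: Loose steel depth rod, 0.13 to 0.25 kg, standing in the bore: cylindrical head 26 mm in diameter and 40 mm tall, on a shank of 16 mm diameter and 52 mm length. Origin at the shoulder (underside of the head, on the axis), z up towards the head; at the start the shoulder sits on the guide block, at guide_mouth. A dark ring runs round the shank 25 mm below the shoulder. It drops back if let go.
- offcut: Pale wood offcut 50 x 34 x 22 mm lying on the jig board; leave alone. Origin under its centre.
- wood_peg: Wooden peg with a head, 26 mm wide, 44 mm tall, standing on the jig board; leave alone. Origin under its centre.
- mallet: Wooden mallet, head 150 x 65 x 90 mm, lying to the right; leave alone. Origin under the head's centre.
- try_square: Try square lying to the left, blade 200 mm; leave alone. Origin under its stock's centre.
- glue: White glue bottle, 64 mm wide, 170 mm tall; leave alone. Origin under its centre.
- stain_tin: Plain metal tin, 90 mm wide and tall; leave alone. Origin under its centre.
- chisel: Hand tool with a wooden handle lying at the near right; leave alone. Origin under its middle.
There are look-alikes about, which are no part of the job. Several things have the shape of the depth_rod; the one meant has the colours described above.

How it is judged:
By the outcome, as a careful person would: the job done as asked, in the order asked, and still so for the second after the job is handed in, while the arm keeps its last pose, push and grip.
It also fails if it takes over 62 s, if anything falls off the work surface, if the arm or the gripper's body presses on something with over 40 N, if the wrist force passes 120 N, or if a joint passes its speed limit or range.

## Working session

There is one attempt and no reset: what is moved stays moved. The work goes in short steps, Python scripts to look and compute and a tool call to move; the robot and the scene stay as the last step left them, time stands still between calls to the robot, and variables do not carry over. Pictures are saved under pics/ and viewed, about 8 in all and at most 12, crops included, and the job is handed in when it is done.

Besides the shell and the picture viewer there is one more tool, called after "Call:" in YAML: its name, and indented under it one key for each argument. apply_moves: Moves the arm, as the interface text tells. Its arguments: {"type":"object","properties":{"targets":{"type":"array","items":{"type":"array"}}},"required":["targets"]}

```bash
mkdir -p pics; python3 - <<'E'
from bench import monitor, eyes, arm
import cv2, numpy as np
s=monitor.observe(); print(s)
for n in ["scene","side"]:
    im=eyes.get_image(n); cv2.imwrite(f"pics/{n}0.png",im)
    print(n,eyes.camera_info(n))
a=cv2.imread("pics/scene0.png");cv2.imwrite("pics/scene0b.png",cv2.resize(a,(800,600)))
a=cv2.imread("pics/side0.png");cv2.imwrite("pics/side0b.png",cv2.resize(a,(800,600)))
E
```

```text
{'time_s': 0.0, 'joints': array([-1.35181788,  0.62933487,  0.03846296,  1.51835111, -0.02701449,
        0.9962826 , -0.01994312]), 'joint_velocities': array([-0.00091381,  0.00145551,  0.00169708,  0.00085758,  0.00059424,
       -0.00051321,  0.00066979]), 'effort': array([-8.58949852e-05, -5.49740624e+01,  1.14357300e+00, -1.86634505e+01,
       -5.21279150e-02,  2.35854846e-02,  1.35605524e-04]), 'eef_pos': array([0.18241899, 0.62322981, 0.22356717]), 'eef_rot': array([-1.20083559e-04,  1.41892472e-01,  9.89881641e-01, -9.20891798e-04]), 'force': array([-0.44717276, -0.53080995,  0.07734823]), 'wrist_torque': array([ 0.0554468 , -0.03679181, -0.00617309]), 'grip_width': 0.0939899876589752}
scene {'fx': 463.52066885925524, 'fy': 463.52066885925524, 'cx': 258.18876095854864, 'cy': 203.06004941611175, 'R': array([[ 0.61576105,  0.78766981,  0.02036163],
       [ 0.50094062, -0.37140207, -0.78174101],
       [-0.60819144,  0.49156563, -0.62327073]]), 't': array([-0.31110195, -0.20810637,  1.69264139])}
side {'fx': 405.83403868680347, 'fy': 405.83403868680347, 'cx': 249.95687566094975, 'cy': 193.5181846008861, 'R': array([[ 0.98368217, -0.1789601 ,  0.01851133],
       [-0.08607108, -0.55844634, -0.8250633 ],
       [ 0.157991  ,  0.81000677, -0.564737  ]]), 't': array([-0.56206349,  0.09393567,  1.17657675])}
```

View pics/scene0b.png

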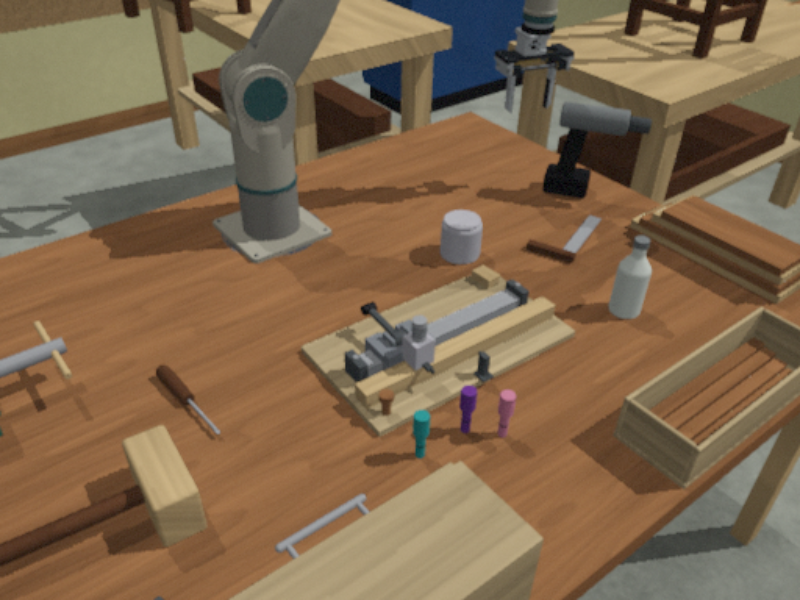

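View pics/side0b.png

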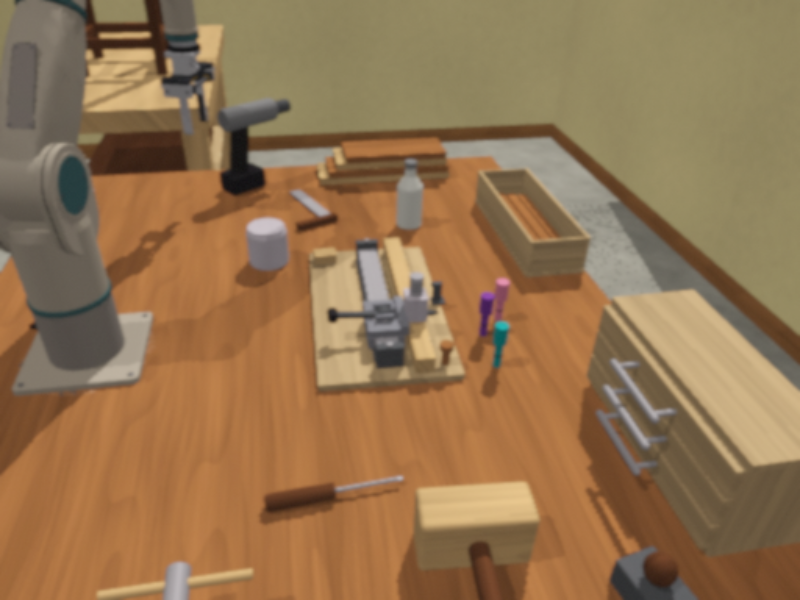

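Both views show the jig in the middle with the grey rod in the guide block: scene (419,335), side (416,290). Teal (421,430), purple (468,408) and pink (507,412) in the scene view are loose look-alikes of the rod. Only the grey steel one stands in the bore, so that is the one meant. Next is one enlarged crop of both views to confirm it and measure.

```bash
cat > h.py <<'E'
import numpy as np, cv2
from bench import monitor, eyes
def ray(ci,u,v):
    R=np.array(ci["R"]);t=np.array(ci["t"])
    d=R.T@np.array([(u-ci["cx"])/ci["fx"],(v-ci["cy"])/ci["fy"],1.]); return -R.T@t,d
def onz(ci,u,v,z):
    c,d=ray(ci,u,v); return c+d*(z-c[2])/d[2]
def proj(ci,X):
    p=np.array(ci["R"])@np.array(X)+ci["t"]; return ci["fx"]*p[0]/p[2]+ci["cx"],ci["fy"]*p[1]/p[2]+ci["cy"]
E
python3 - <<'E'
from h import *
sc=eyes.camera_info("scene");sd=eyes.camera_info("side")
k=1.5625
for n,uv in dict(left=(304,352),front=(380,430),right=(574,332)).items(): print("scene",n,onz(sc,uv[0]/k,uv[1]/k,.015).round(3))
for n,uv in dict(nl=(319,387),nr=(462,377),fl=(310,252)).items(): print("side",n,onz(sd,uv[0]/k,uv[1]/k,.015).round(3))
print("grip",onz(sc,370/k,310/k,.0635).round(3),onz(sd,333/k,315/k,.0635).round(3))
print("rodtop",onz(sc,420/k,322/k,.145).round(3),onz(sd,417/k,277/k,.145).round(3))
a=cv2.imread("pics/scene0.png")[165:280,190:375]; b=cv2.imread("pics/side0.png")[145:255,190:340]
a=cv2.resize(a,(795,495),interpolation=3)
b=cv2.resize(b,(675,495),interpolation=3)
cv2.imwrite("pics/c0.png",a)
E
```

```text
scene left [ 0.435 -0.177  0.015]
scene front [ 0.673 -0.18   0.015]
scene right [0.694 0.268 0.015]
side nl [ 0.414 -0.178  0.015]
side nr [ 0.664 -0.192  0.015]
side fl [0.434 0.288 0.015]
grip [ 0.456 -0.042  0.064] [ 0.454 -0.038  0.064]
rodtop [ 0.616 -0.056  0.145] [ 0.607 -0.058  0.145]
```

View pics/c0.png

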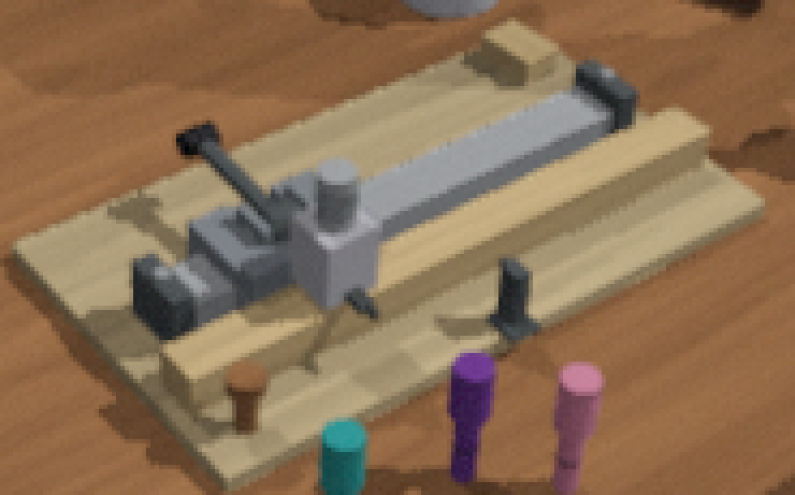

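Call:
apply_moves:
  targets:
    - [[0, 0, -35], -0.9, 100]
    - [[0, 0, -35], -0.9, 100]
    - [[0, 0, -35], -0.9, 100]
    - [[-24, -29, 0], 0, 100]
    - [[-24, -29, 0], 0, 100]
    - [[-24, -29, 0], 0, 100]
    - [[-24, -29, 0], 0, 100]
    - [[-24, -29, 0], 0, 100]
    - [[-24, -29, 0], 0, 100]
    - [[-24, -29, 0], 0, 100]

```text
time_s: 0.93
eef_pos: [0.3411, 0.411, 0.3292]
eef_rot: [-0.0, 0.025, 1.0, -0.0]
force: [0.0, 0.8, -0.9]
grip_width: 0.0939
```

Call:
apply_moves:
  targets:
    - [[-22, -29, 0], 0, 100]
    - [[-22, -29, 0], 0, 100]
    - [[-14, -34, 0], 0, 100]
    - [[-14, -34, 0], 0, 100]
    - [[-14, -34, 0], 0, 100]
    - [[-14, -34, 0], 0, 100]
    - [[-14, -34, 0], 0, 100]
    - [[-14, -34, 0], 0, 100]
    - [[-14, -34, 0], 0, 100]
    - [[-14, -34, 0], 0, 100]

```text
time_s: 1.77
eef_pos: [0.48, 0.0737, 0.3294]
eef_rot: [-0.0, 0.025, 1.0, 0.0]
force: [0.6, 1.2, 0.5]
grip_width: 0.0941
```

Call:
apply_moves:
  targets:
    - [[-10, -30, 0], 0, 60]
    - [[-10, -30, 0], 0, 60]
    - [[0, 0, 0], 0, 60]
    - [[0, 0, 0], 0, 60]

```text
time_s: 2.1
eef_pos: [0.4969, 0.0128, 0.3291]
eef_rot: [-0.0, 0.027, 1.0, -0.0]
force: [-0.3, 1.6, 0.7]
grip_width: 0.0709
```

```bash
python3 - <<'E'
from h import *
s=monitor.observe();ci=eyes.camera_info("wrist");a=eyes.get_image("wrist")
print(s["time_s"],s["eef_pos"],s["eef_rot"],ci["t"],ci["R"],ci["fx"],ci["cx"],ci["cy"])
print("cam",-np.array(ci["R"]).T@ci["t"])
cv2.imwrite("pics/w1.png",a);cv2.imwrite("pics/w1b.png",cv2.resize(a,(800,600),interpolation=3))
E
```

```text
2.1 [0.49694672 0.01282019 0.32912544] [-3.92224278e-04  2.67337024e-02  9.99642495e-01 -1.95085819e-04] [-0.03892005 -0.53160636  0.36822186] [[ 0.05360709  0.99856042 -0.00183229]
 [ 0.96720188 -0.05146721  0.24874012]
 [ 0.24828774 -0.01510643 -0.96856853]] 289.19151563696335 258.61864604140203 190.98296942479743
cam [0.42483209 0.01706624 0.48880862]
```

View pics/w1b.png

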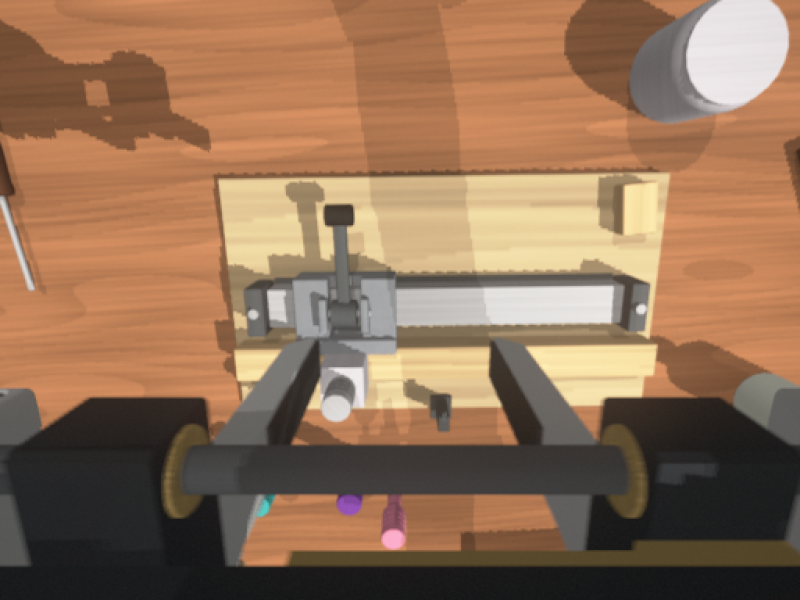

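The wrist view shows the handle at (340,215), the rod head at (338,400), the fin top at (440,405) and the far board edge running from (218,178) to (668,172).

```bash
python3 - <<'E'
from h import *
ci=eyes.camera_info("wrist");k=1.5625
a=cv2.imread("pics/w1.png")
m=(a.max(2)<85).astype(np.uint8); m[:120]=0;m[150:]=0
n,l,st,ce=cv2.connectedComponentsWithStats(m); 
for i in range(1,n):
    if st[i,4]>30: print(st[i],ce[i],onz(ci,*ce[i],.070).round(4))
for z,p in [(.015,(218,179)),(.015,(668,173)),(.045,(397,285)),(.045,(613,285)),(.063,(295,277)),(.063,(395,272))]: print(p,onz(ci,p[0]/k,p[1]/k,z).round(4))
sc=eyes.camera_info("scene")
f=lambda x,y:(190+x*185/795,165+y*115/495)
print("fin",onz(sc,*f(508,265),.063),onz(sc,*f(515,262),.063),"ptr",onz(sc,*f(376,310),.063), "rodtop w",onz(ci,337/k,407/k,.145))
E
```

```text
[208 131  18  13 215] [216.65581395 137.37209302] [ 0.45   -0.0431  0.07  ]
(218, 179) [ 0.4116 -0.1702  0.015 ]
(668, 173) [0.4287 0.2848 0.015 ]
(397, 285) [0.524 0.006 0.045]
(613, 285) [0.5349 0.223  0.045 ]
(295, 277) [ 0.5072 -0.091   0.063 ]
(395, 272) [0.5071 0.0053 0.063 ]
fin [0.67224533 0.04109702 0.063     ] [0.67279804 0.04664596 0.063     ] ptr [ 0.65420518 -0.05307258  0.063     ] rodtop w [ 0.60359839 -0.04700988  0.145     ]
```

Call:
apply_moves:
  targets:
    - [[22, -29, 0], 0, 60]
    - [[22, -29, 0], 0, 60]
    - [[0, 0, 40], 0, 60]
    - [[0, 0, 40], 0, 60]
    - [[0, 0, 40], 0, 60]
    - [[0, 0, 40], 0, 60]
    - [[0, 0, 0], 0, 60]
    - [[0, 0, 0], 0, 60]

```text
time_s: 2.82
eef_pos: [0.4489, -0.0397, 0.1686]
eef_rot: [-0.002, 0.023, 1.0, 0.0]
force: [0.5, -0.1, 0.7]
grip_width: 0.0564
```

```bash
python3 - <<'E'
from h import *
s=monitor.observe();ci=eyes.camera_info("wrist");a=eyes.get_image("wrist")
print(s["time_s"],s["eef_pos"],s["eef_rot"])
cv2.imwrite("pics/w2.png",a);cv2.imwrite("pics/w2b.png",cv2.resize(a,(640,480),interpolation=3))
print(np.array(proj(ci,s["eef_pos"]))*1.25, np.array(proj(ci,[.45,-.043,.0735]))*1.25)
m=(a.max(2)<75).astype(np.uint8)
n,l,st,ce=cv2.connectedComponentsWithStats(m); 
for i in range(1,n):
    if 100<st[i,4]<5000: print(st[i],ce[i],onz(ci,*ce[i],.070).round(4))
E
```

```text
2.8167 [ 0.44888119 -0.03965159  0.16856406] [-2.42833438e-03  2.34969086e-02  9.99720918e-01  2.90372789e-04]
[323.05326551 302.13671819] [318.76227695 249.9861611 ]
[239 191  27   7 135] [253.48888889 193.22222222] [ 0.4444 -0.0442  0.07  ]
[322 344  17   8 122] [330.01639344 347.46721311] [0.6182 0.0287 0.07  ]
```

View pics/w2b.png

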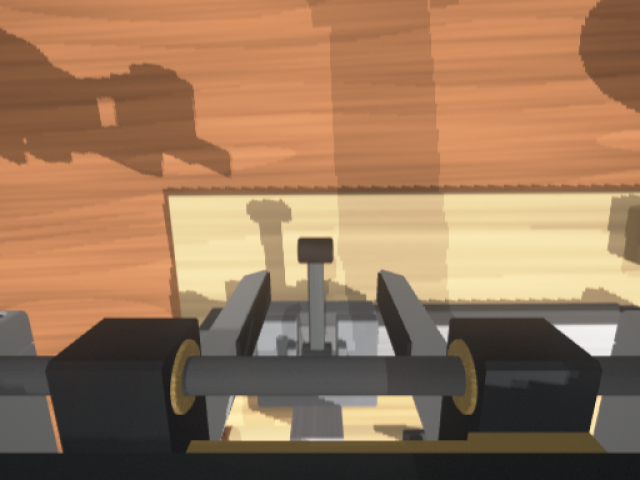

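The handle shows at (315,250), just where predicted and about 4 mm to −y of the tool. I'll descend and pinch it.

Call:
apply_moves:
  targets:
    - [[0, -4.5, 35], 0, 60]
    - [[0, 0, 35], 0, 60]
    - [[0, 0, 34], 0, 60]
    - [[0, 0, 0], 0, 60]
    - [[0, 0, 0], 0, 15]
    - [[0, 0, 0], 0, 15]
    - [[0, 0, 0], 0, 15]
    - [[0, 0, 0], 0, 15]
    - [[0, 0, 0], 0, 15]
    - [[0, 0, 0], 0, 15]

```text
time_s: 3.7
eef_pos: [0.4512, -0.0458, 0.0668]
eef_rot: [0.002, 0.024, 1.0, -0.0]
force: [0.1, -1.3, 4.7]
grip_width: 0.0259
```

Call:
apply_moves:
  targets:
    - [[-0.7, 0, -8.2], 0, 15]
    - [[-0.7, 0, -8.2], 0, 15]
    - [[-2.1, 0, -8], 0, 15]
    - [[-2.1, 0, -8], 0, 15]
    - [[-3.5, 0, -7.5], 0, 15]
    - [[-3.5, 0, -7.5], 0, 15]
    - [[-4.8, 0, -6.8], 0, 15]
    - [[-4.8, 0, -6.8], 0, 15]
    - [[-5.9, 0, -5.9], 0, 15]
    - [[-5.9, 0, -5.9], 0, 15]

```text
time_s: 4.53
eef_pos: [0.4819, -0.0471, 0.1387]
eef_rot: [-0.002, 0.025, 1.0, 0.0]
force: [-0.5, -0.7, -5.5]
grip_width: 0.0258
```

Call:
apply_moves:
  targets:
    - [[-6.8, 0, -4.8], 0, 15]
    - [[-6.8, 0, -4.8], 0, 15]
    - [[-7.5, 0, -3.5], 0, 15]
    - [[-7.5, 0, -3.5], 0, 15]
    - [[-8, 0, -2.1], 0, 15]
    - [[-8, 0, -2.1], 0, 15]
    - [[-7, 0, -0.5], 0, 15]
    - [[-5, 0, 0], 0, 15]
    - [[0, 0, 0], 0, 15]
    - [[0, 0, 0], 0, 15]

```text
time_s: 5.37
eef_pos: [0.5436, -0.0497, 0.1613]
eef_rot: [0.003, 0.025, 1.0, 0.0]
force: [-0.7, 1.9, 6.7]
grip_width: 0.0255
```

Call:
apply_moves:
  targets:
    - [[0, 4, 0], 0, 15]
    - [[0, 9, 0], 0, 15]
    - [[0, 10, 0], 0, 15]
    - [[0, 10, 0], 0, 15]
    - [[0, 10, 0], 0, 15]
    - [[0, 10, 0], 0, 15]
    - [[0, 10, 0], 0, 15]
    - [[0, 8, 0], 0, 15]
    - [[0, 4, 0], 0, 15]
    - [[0, 0, 0], 0, 15]

```text
time_s: 6.2
eef_pos: [0.5467, 0.026, 0.1613]
eef_rot: [0.002, 0.024, 1.0, 0.001]
force: [-2.3, 2.1, 8.1]
grip_width: 0.0255
```

```bash
python3 - <<'E'
from h import *
s=monitor.observe();print(s["time_s"],s["eef_pos"],s["force"])
a=eyes.get_image("scene");cv2.imwrite("pics/s3.png",a)
b=eyes.get_image("side");cv2.imwrite("pics/d3.png",b)
sc=eyes.camera_info("scene");sd=eyes.camera_info("side")
for c in (sc,sd): print(proj(c,[.655,.044,.063]))
A=a[190:260,270:350];B=b[150:220,240:320]
cv2.imwrite("pics/c3.png",np.vstack([cv2.resize(np.hstack([A,B]),None,fx=5,fy=5,interpolation=3)]))
E
```

```text
6.2 [0.54667136 0.02604612 0.16125525] [-2.29296769  2.10898528  8.07666547]
(np.float64(304.7216066819357), np.float64(222.81820815424112))
(np.float64(273.90522418917976), np.float64(181.15680409467268))
```

View pics/c3.png

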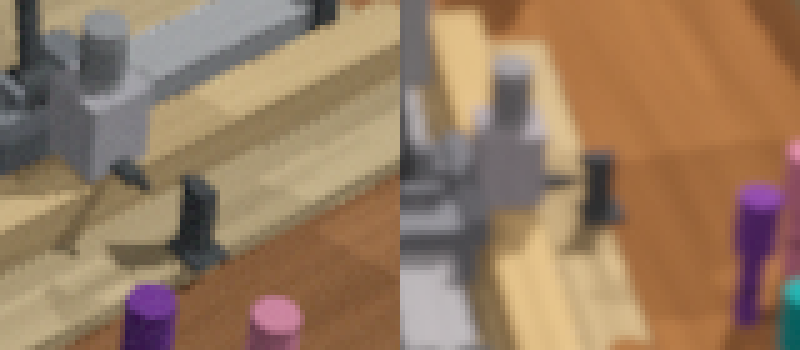

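Scene crop: the pointer tip is at (148,187), short of the fin, whose nose is at about (186,180). I'll release the handle and take a close wrist look from above the pointer.

```bash
python3 - <<'E'
from h import *
sc=eyes.camera_info("scene")
p=onz(sc,270+148/5,190+187/5,.063);q=onz(sc,270+187/5,190+181/5,.063);print(p,q)
y=np.array([.045,.999,0]);print((q-p)@y)
E
```

```text
[0.66070941 0.01988998 0.063     ] [0.66980188 0.04033804 0.063     ]
0.020836779058808104
```

Call:
apply_moves:
  targets:
    - [[0, 0, 0], 0, 60]
    - [[0, 0, 0], 0, 60]
    - [[0, 0, 0], 0, 60]
    - [[0, 0, 0], 0, 60]
    - [[0, 0, -30], 0, 60]
    - [[0, 0, -30], 0, 60]
    - [[-35, 3, 0], 0, 80]
    - [[-35, 3, 0], 0, 80]
    - [[-35, 3, 0], 0, 80]
    - [[0, 0, 0], 0, 80]

```text
time_s: 7.13
eef_pos: [0.6558, 0.029, 0.2192]
eef_rot: [0.003, 0.024, 1.0, -0.0]
force: [0.1, 0.3, -0.1]
grip_width: 0.0749
```

```bash
python3 - <<'E'
from h import *
s=monitor.observe();ci=eyes.camera_info("wrist");a=eyes.get_image("wrist")
print(s["time_s"],s["eef_pos"],s["eef_rot"])
print(proj(ci,[.655,.03,.063]))
cv2.imwrite("pics/w4.png",a);cv2.imwrite("pics/w4b.png",cv2.resize(a,(800,600),interpolation=3))
E
```

```text
7.1333 [0.65581401 0.0289621  0.21917639] [ 3.34206465e-03  2.43443408e-02  9.99698044e-01 -7.33699093e-05]
(np.float64(259.59797158309703), np.float64(181.57412721239623))
```

View pics/w4b.png

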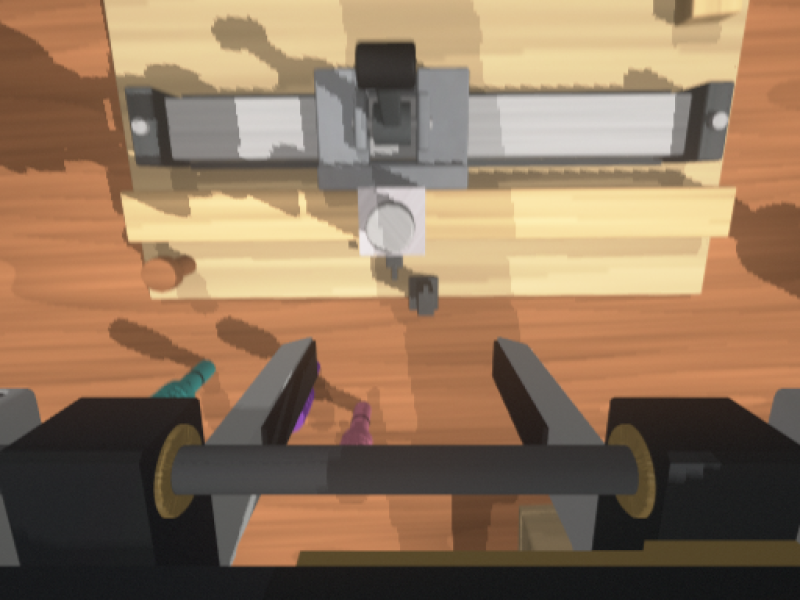

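The wrist view shows everything clearly: pointer (394,265), tip at row ~279, and fin nose at about (424,277), to the pointer's right (+y). Next I'll measure them numerically.

```bash
python3 - <<'E'
from h import *
a=cv2.imread("pics/w4.png");g=cv2.cvtColor(a,6)
for r in range(162,204): print(r,' '.join('%3d'%v for v in g[r,244:284]))
E
```

```text
162 187 181 169 154 152 156 168 181 183 185 185 184 188 198 208 210 212 213 211 209 210 211 210 210 209 209 210 213 206 203 202 203 203 202 203 202 202 203 202 202
163 175 172 157 141 145 151 153 157 159 160 161 160 164 178 204 208 210 210 208 208 208 208 207 208 207 206 208 209 205 203 203 203 203 203 203 203 203 203 203 203
164 149 148 138 121 126 128 127 128 124 126 125 125 127 147 200 205 207 206 205 206 206 207 206 206 205 204 207 206 204 203 205 204 204 204 204 203 204 204 204 203
165 130 129 122 100 103 104 104 104 101 101 100 101 104 130 198 205 204 205 205 204 204 205 205 204 204 204 204 204 204 204 204 204 204 205 204 204 203 203 205 204
166 126 127 119  96  98 100 100 100 100 101 102 104 103 127 198 203 204 204 204 204 204 203 204 204 203 203 203 204 204 204 204 203 204 203 203 204 204 203 204 203
167 125 125 120  96  98 100 101 101  99 102 100 102 102 124 197 203 203 203 203 202 203 203 203 203 203 203 203 203 203 203 203 203 203 203 204 203 203 202 202 203
168 125 124 120  94  99 101 101 102 100 101 101 102 103 121 194 200 200 200 201 201 201 201 201 202 200 201 200 201 
[... 5087 characters left out ...]
  97  97  98  97 105 121 123 128 129 128 128
200 148 148 149 149 150 149 149 143 132 131 131 131 131 131 131 131 131 131 129 128 128 128 128  89  96  97  98  98  97  99 100  98  99 107 125 129 128 128 127 128
201 151 152 151 150 151 151 152 149 134 132 132 132 131 131 131 131 130 130 131 129 130 129 128 102 105 104 103 105 104 105 104 105 105 112 124 126 126 126 124 125
202 150 150 150 150 148 149 148 149 134 133 131 130 129 127 128 127 128 128 127 127 127 126 126 112 113 114 113 112 112 113 114 112 114 117 124 126 126 126 126 126
203 146 146 146 146 144 145 146 145 135 132 126 126 125 125 126 124 123 124 123 123 123 122 123 120 120 121 120 120 121 122 122 121 123 122 127 129 129 128 128 128
```

```bash
cat >> h.py <<'E'
def gap(ci,p,q,yaw=-2.5):
    P=onz(ci,*p,.063);Q=onz(ci,*q,.063);y=np.array([-np.sin(np.radians(yaw)),np.cos(np.radians(yaw)),0])
    print(P.round(4),Q.round(4),"dy mm",1e3*(Q-P)@y,"dx",1e3*(Q-P)@np.array([y[1],-y[0],0]))
E
python3 - <<'E'
from h import *
ci=eyes.camera_info("wrist")
gap(ci,(252.2,177.8),(272.1,182.2))
# rail direction from edges
k=1.5625
for p in [((165,164),(680,157)),((165,97),(690,90))]:
  A=onz(ci,p[0][0]/k,p[0][1]/k,.045);B=onz(ci,p[1][0]/k,p[1][1]/k,.045);d=B-A;print(A,B,np.degrees(np.arctan2(-d[0],d[1])))
# handle mid
print(onz(ci,386/k,52/k,.168))
E
```

```text
[0.6459 0.0216 0.063 ] [0.6519 0.0436 0.063 ] dy mm 22.171033577455976 dx 5.132843806883375
[ 0.55960557 -0.13641144  0.045     ] [0.57277532 0.22674339 0.045     ] -2.0769123386433854
[ 0.51604123 -0.1284165   0.045     ] [0.52933169 0.22900199 0.045     ] -2.1295382407549712
[0.52673056 0.02720989 0.168     ]
```

Gap is 22 mm, and the 5 mm x separation agrees with the expected 4 mm. I'll regrip and slide 22 mm.

Call:
apply_moves:
  targets:
    - [[35, -3, 0], 0, 60]
    - [[35, -3, 0], 0, 60]
    - [[35, -3, 0], 0, 60]
    - [[0, 0, 0], 0, 60]
    - [[0, 0, 30], 0, 60]
    - [[0, 0, 28], 0, 60]
    - [[0, 0, 0], 0, 60]
    - [[0, 0, 0], 0, 15]
    - [[0, 0, 0], 0, 15]
    - [[0, 0, 0], 0, 15]

```text
time_s: 8.02
eef_pos: [0.5452, 0.0247, 0.163]
eef_rot: [0.001, 0.025, 1.0, 0.0]
force: [-0.3, 0.8, 0.1]
grip_width: 0.0398
```

Call:
apply_moves:
  targets:
    - [[0, 0, 0], 0, 15]
    - [[0, 0, 0], 0, 15]
    - [[0, 0, 0], 0, 15]

```text
time_s: 8.27
eef_pos: [0.545, 0.0252, 0.1626]
eef_rot: [0.001, 0.024, 1.0, 0.0]
force: [-0.9, 1.0, 5.1]
grip_width: 0.0256
```

Call:
apply_moves:
  targets:
    - [[0, 5, 0], 0, 15]
    - [[0, 6, 0], 0, 15]
    - [[0, 6, 0], 0, 15]
    - [[0, 5, 0], 0, 15]
    - [[0, 0, 0], 0, 15]
    - [[0, 0, 0], 0, 15]
    - [[0, 0, 0], 0, 15]

```text
time_s: 8.85
eef_pos: [0.5459, 0.0478, 0.1626]
eef_rot: [0.001, 0.024, 1.0, 0.001]
force: [-0.2, 1.1, 6.6]
grip_width: 0.0255
```

Call:
apply_moves:
  targets:
    - [[0, 0, 0], 0, 60]
    - [[0, 0, 0], 0, 60]
    - [[0, 0, 0], 0, 60]
    - [[0, 0, 0], 0, 60]
    - [[0, 0, -29], 0, 60]
    - [[0, 0, -29], 0, 60]
    - [[-35, 0, 0], 0, 80]
    - [[-35, 0, 0], 0, 80]
    - [[-35, 0, 0], 0, 80]
    - [[0, 0, 0], 0, 80]

```text
time_s: 9.68
eef_pos: [0.6559, 0.041, 0.219]
eef_rot: [0.003, 0.025, 1.0, -0.0]
force: [0.4, 0.1, 0.7]
grip_width: 0.0748
```

```bash
python3 - <<'E'
from h import *
s=monitor.observe();ci=eyes.camera_info("wrist");a=eyes.get_image("wrist")
print(s["time_s"],s["eef_pos"],s["eef_rot"])
c=proj(ci,[.65,.0436,.063]);print(c)
cv2.imwrite("pics/w5.png",a);u,v=map(int,c)
print("crop origin",u-30,v-25);cv2.imwrite("pics/w5b.png",cv2.resize(a[v-25:v+25,u-30:u+30],(780,650)[:2] and (720,600),interpolation=cv2.INTER_NEAREST))
E
```

```text
9.6833 [0.65588089 0.04095176 0.21895045] [ 2.76676156e-03  2.48454550e-02  9.99687378e-01 -4.41827348e-04]
(np.float64(260.9193853594923), np.float64(177.25881913429177))
crop origin 230 152
```

View pics/w5b.png

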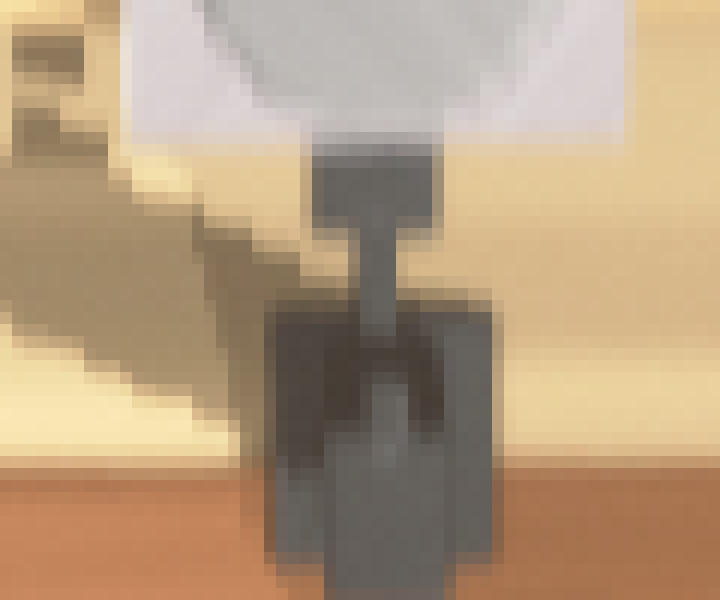

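The crop shows the pointer tip centred at x≈377, ending at y≈335, and the fin nose centred at x≈389, starting at y≈372. That leaves about 1 px.

```bash
python3 - <<'E'
from h import *
ci=eyes.camera_info("wrist")
a=cv2.imread("pics/w5.png");g=cv2.cvtColor(a,6)
for r in range(171,190): print(r,g[r,255:271])
gap(ci,(230+377.5/12-.5,152+335/12-.5),(230+389/12-.5,152+372/12-.5),-2.2)
E
```

```text
171 [178 144 139 141 119 100 101 101 136 141 148 166 189 191 191 191]
172 [182 170 167 167 130  98  97 100 161 168 172 181 187 188 189 190]
173 [176 177 181 182 134 100  97  99 175 183 183 187 188 188 188 187]
174 [161 166 173 174 127  99  98  99 173 187 188 188 188 188 187 187]
175 [135 137 138 146 113  96  97  99 159 170 171 173 179 180 183 184]
176 [107 106 108 116  96  96  98  99 128 129 139 141 148 150 164 167]
177 [ 90  92  91  92  79  93  98  99  91  89 106 108 107 109 128 135]
178 [ 77  79  77  76  71  91  95  96  77  78  85  86  88  89  97 100]
179 [71 71 69 68 67 83 86 89 70 73 81 88 93 96 95 95]
180 [73 71 67 66 65 73 74 77 69 66 71 85 97 98 98 98]
181 [72 71 64 65 63 65 65 66 65 65 65 78 95 99 99 99]
182 [70 72 64 64 65 65 70 70 69 64 63 73 95 98 98 99]
183 [72 71 65 64 64 71 79 81 76 66 65 70 94 98 99 98]
184 [71 71 63 64 63 75 91 93 93 68 64 66 93 97 98 97]
185 [ 70  71  64  64  63  77  96  98 104  71  63  64  93  97  97  98]
186 [ 71  69  65  64  65  77  96  98 103  71  64  67  91  98  98  98]
187 [ 72  69  72  74  75  82  97  98 105  80  72  75  89  98  97  98]
188 [ 70  68  80  86  86  90 101 103 104  90  81  87  89  96  97  96]
189 [ 71  68  86  93  94  95 105 110 102  95  94  95  91  96  96  98]
[0.6481 0.0437 0.063 ] [0.6517 0.0446 0.063 ] dy mm 1.0365402309725482 dx 3.5312041127364706
```

Call:
apply_moves:
  targets:
    - [[35, 1, 0], -0.13, 60]
    - [[35, 1, 0], 0, 60]
    - [[35, 1, 0], 0, 60]
    - [[0, 0, 0], 0, 60]
    - [[0, 0, 30], 0, 60]
    - [[0, 0, 28], 0, 60]
    - [[0, 0, 0], 0, 60]
    - [[0, 0, 0], 0, 60]

```text
time_s: 10.4
eef_pos: [0.5436, 0.0489, 0.1609]
eef_rot: [-0.002, 0.019, 1.0, -0.0]
force: [0.4, -0.5, 0.3]
grip_width: 0.0565
```

Call:
apply_moves:
  targets:
    - [[0, 0, 0], 0, 15]
    - [[0, 0, 0], 0, 15]
    - [[0, 0, 0], 0, 15]
    - [[0, 0, 0], 0, 15]
    - [[0, 0, 0], 0, 15]
    - [[0, 0, 0], 0, 15]
    - [[0, 0, 0], 0, 15]

```text
time_s: 10.98
eef_pos: [0.5458, 0.0488, 0.1622]
eef_rot: [0.001, 0.019, 1.0, -0.0]
force: [-0.8, -0.3, 4.6]
grip_width: 0.0258
```

Call:
apply_moves:
  targets:
    - [[7, 0.2, 0.5], 0, 15]
    - [[8, 0, 1], 0, 15]
    - [[8, 0, 2.1], 0, 15]
    - [[8, 0, 2.1], 0, 15]
    - [[7.5, 0, 3.5], 0, 15]
    - [[7.5, 0, 3.5], 0, 15]
    - [[6.8, 0, 4.8], 0, 15]
    - [[6.8, 0, 4.8], 0, 15]
    - [[0, 0, 0], 0, 15]
    - [[0, 0, 0], 0, 15]

```text
time_s: 11.82
eef_pos: [0.4847, 0.0514, 0.1386]
eef_rot: [-0.001, 0.019, 1.0, -0.0]
force: [3.5, -2.6, -2.7]
grip_width: 0.0261
```

Call:
apply_moves:
  targets:
    - [[5.9, 0, 5.9], 0, 15]
    - [[5.9, 0, 5.9], 0, 15]
    - [[4.8, 0, 6.8], 0, 15]
    - [[4.8, 0, 6.8], 0, 15]
    - [[3.5, 0, 7.5], 0, 15]
    - [[3.5, 0, 7.5], 0, 15]
    - [[2.1, 0, 8], 0, 15]
    - [[2.1, 0, 8], 0, 15]
    - [[0.7, 0, 8.2], 0, 15]
    - [[0.7, 0, 8.2], 0, 15]

```text
time_s: 12.65
eef_pos: [0.4493, 0.0529, 0.0664]
eef_rot: [-0.002, 0.019, 1.0, 0.0]
force: [-1.8, -1.3, 13.2]
grip_width: 0.0259
```

Call:
apply_moves:
  targets:
    - [[0, 0, 2], 0, 15]
    - [[0, 0, 2], 0, 15]
    - [[0, 0, 0], 0, 15]
    - [[0, 0, 0], 0, 15]

```text
time_s: 12.98
eef_pos: [0.449, 0.0529, 0.0621]
eef_rot: [-0.002, 0.019, 1.0, 0.0]
force: [-0.6, -1.8, 6.0]
grip_width: 0.0257
```

Call:
apply_moves:
  targets:
    - [[0, 0, -1], 0, 60]
    - [[0, 0, 0], 0, 60]
    - [[0, 0, 0], 0, 60]
    - [[0, 0, 0], 0, 60]
    - [[0, 0, -30], 0, 60]
    - [[0, 0, -20], 0, 0]
    - [[0, 0, 0], 0, 0]
    - [[0, 0, 0], 0, 0]
    - [[0, 0, 0], 0, 0]
    - [[0, 0, 0], 0, 0]

```text
time_s: 13.82
eef_pos: [0.4509, 0.0528, 0.1126]
eef_rot: [-0.001, 0.019, 1.0, -0.0]
force: [-0.4, 0.3, -0.3]
grip_width: 0.0262
```

Call:
apply_moves:
  targets:
    - [[0, 0, 0], 0, 0]
    - [[0, 0, 5], 0, 0]
    - [[0, 0, 5], 0, 0]
    - [[0, 0, 4], 0, 0]
    - [[0, 0, 2], 0, 0]
    - [[0, 0, 0], 0, 0]
    - [[0, 0, 0], 0, 0]

```text
time_s: 14.4
eef_pos: [0.4516, 0.0527, 0.0972]
eef_rot: [-0.0, 0.019, 1.0, -0.0]
force: [-1.2, -0.1, -0.0]
grip_width: 0.0004
```

Call:
apply_moves:
  targets:
    - [[0, 0, 2], 0, 0]
    - [[0, 0, 1], 0, 0]
    - [[0, 0, 1], 0, 0]
    - [[0, 0, 1], 0, 0]
    - [[0, 0, 0], 0, 0]

```text
time_s: 14.82
eef_pos: [0.4514, 0.0527, 0.0929]
eef_rot: [-0.0, 0.019, 1.0, 0.0]
force: [-2.6, 0.2, 6.3]
grip_width: 0.0006
```

Call:
apply_moves:
  targets:
    - [[0, 0, 1], 0, 0]
    - [[0, 0, 1], 0, 0]
    - [[0, 0, 0], 0, 0]
    - [[0, 0, 0], 0, 0]

```text
time_s: 15.15
eef_pos: [0.4514, 0.0527, 0.0921]
eef_rot: [0.0, 0.019, 1.0, 0.0]
force: [-5.0, -1.6, 22.5]
grip_width: 0.0008
```

That is a firm stop at handle-top height, so the lever is flat. Now I'll lift off and recheck pointer against mark.

Call:
apply_moves:
  targets:
    - [[0, 0, -40], 0, 0]
    - [[0, 0, -40], 0, 60]
    - [[0, 0, -40], 0, 100]
    - [[0, 0, -7], 0, 100]
    - [[-40, 0, 0], 0, 100]
    - [[-40, -2, 0], 0, 100]
    - [[-40, -2, 0], 0, 100]
    - [[-40, 0, 0], 0, 100]
    - [[-40, 0, 0], 0, 100]
    - [[0, 0, 0], 0, 100]

```text
time_s: 15.98
eef_pos: [0.6584, 0.0405, 0.2157]
eef_rot: [0.003, 0.019, 1.0, -0.001]
force: [0.6, -0.2, -0.7]
grip_width: 0.0573
```

```bash
python3 - <<'E'
from h import *
s=monitor.observe();ci=eyes.camera_info("wrist");a=eyes.get_image("wrist")
print(s["time_s"],s["eef_pos"],s["eef_rot"])
c=proj(ci,[.65,.0446,.063]);print(c)
cv2.imwrite("pics/w6.png",a);u,v=map(int,c)
print("crop origin",u-40,v-60);cv2.imwrite("pics/w6b.png",cv2.resize(a[v-60:v+20,u-40:u+40],(600,600),interpolation=cv2.INTER_NEAREST))
g=cv2.cvtColor(a,6)
for r in range(v-9,v+13): print(r,u-10,g[r,u-10:u+10])
E
```

```text
15.9833 [0.65835918 0.04053288 0.21572026] [ 2.93235890e-03  1.90818466e-02  9.99813498e-01 -5.03172128e-04]
(np.float64(262.21715954584397), np.float64(175.57460258138727))
crop origin 222 115
166 252 [208 208 208 208 207 124 105 103 102 104 103 104 104 104 105 106 167 204
 208 207]
167 252 [204 205 205 206 205 125 106 101 103 106 106 107 104 104 105 106 164 202
 206 205]
168 252 [200 202 201 201 201 139 116 113 108 110 107 108 108 114 117 115 171 199
 201 202]
169 252 [188 190 196 197 197 158 144 142 126 113 106 109 119 141 144 146 182 196
 198 198]
170 252 [172 172 178 193 194 178 171 170 147 111 103 104 132 166 170 174 189 194
 195 195]
171 252 [150 151 153 183 193 191 187 187 157 109 100 102 140 183 188 189 193 194
 194 194]
172 252 [128 132 132 166 178 178 185 186 155 110 101 102 143 190 194 194 194 194
 194 194]
173 252 [118 120 119 148 153 152 161 162 142 106 100 102 141 183 186 185 185 193
 193 193]
174 252 [117 114 115 126 127 127 128 127 115 104 101 103 127 155 166 168 167 183
 185 188]
175 252 [113 103 102 102 101 102 101 101  89 102  99 103 109 118 128 129 140 156
 157 1
[... 395 characters left out ...]
5  69  67  65  67  71  72  71  73  67  69  97 101 101
 102 146]
181 252 [ 97  78  74  74  75  68  67  65  67  81  83  81  76  68  67  97 102 100
 101 149]
182 252 [100  78  74  72  74  70  66  67  67  90  92  90  76  67  66  94 101 100
 102 151]
183 252 [101  78  74  73  74  68  66  66  65  96  99  98  75  67  67  91  99 100
 101 151]
184 252 [102  77  74  74  75  67  66  66  64  97 101 101  76  66  66  86  99 102
 101 151]
185 252 [101  76  74  73  75  68  73  75  72  99 104 102  79  75  76  88 100 101
 101 149]
186 252 [101  78  75  73  74  75  83  84  83 102 105 107  86  84  85  92 100 100
 100 148]
187 252 [ 98  79  75  74  73  78  92  95  95 108 110 108  95  94  96  98 100 101
 100 144]
```

View pics/w6b.png

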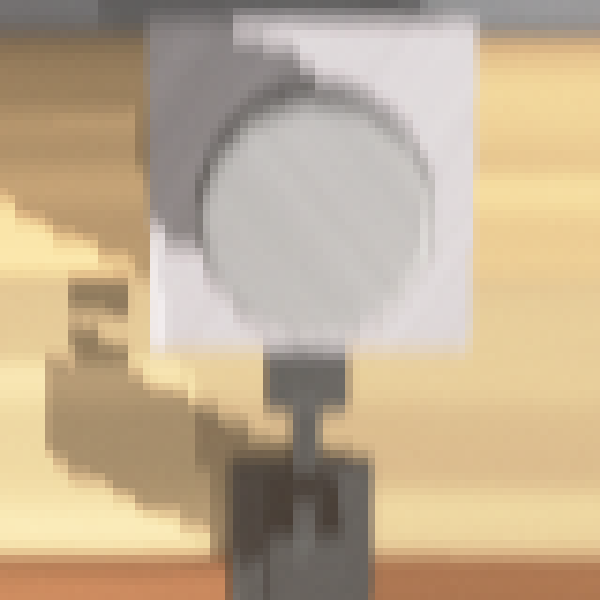

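Pointer centre is at column 262.1 and nose centre at 262.1, so they are aligned to about 0.2 mm. In the crop, the rod head's top is at about (315,210).

```bash
python3 - <<'E'
from h import *
s=monitor.observe();ci=eyes.camera_info("wrist");print(s["eef_pos"])
a=cv2.imread("pics/w6.png")
print(onz(ci,222+315/7.5-.5,115+212/7.5-.5,.145), "block L/R", onz(ci,222+150/7.5-.5,115+348/7.5-.5,.105),onz(ci,222+473/7.5-.5,115+348/7.5-.5,.105))
gap(ci,(262.1,177.8),(262.12,181.8),-2.2)
E
```

```text
[0.65421141 0.04069048 0.21548356]
[0.60211273 0.04651207 0.145     ] block L/R [0.62171552 0.02573422 0.105     ] [0.62325492 0.06615004 0.105     ]
[0.6475 0.0446 0.063 ] [0.652  0.0444 0.063 ] dy mm 0.035719231179011726 dx 4.513425146577484
```

Call:
apply_moves:
  targets:
    - [[25, 2, 0], 0, 60]
    - [[25, 2.2, 0], 0, 60]
    - [[0, 0, 0], 0, 60]
    - [[0, 0, 0], 0, 60]

```text
time_s: 16.37
eef_pos: [0.5995, 0.0478, 0.2174]
eef_rot: [-0.001, 0.019, 1.0, 0.0]
force: [0.3, -0.6, 0.2]
grip_width: 0.0562
```

Call:
apply_moves:
  targets:
    - [[0, 0, 25], 0, 60]
    - [[0, 0, 25], 0, 60]
    - [[0, 0, 20], 0, 60]
    - [[0, 0, 15], 0, 60]
    - [[0, 0, 0], 0, 60]
    - [[0, 0, 0], 0, 60]
    - [[0, 0, 0], 0, 60]
    - [[0, 0, 0], 0, 60]

```text
time_s: 17.03
eef_pos: [0.6028, 0.0473, 0.1338]
eef_rot: [0.001, 0.019, 1.0, 0.0]
force: [0.3, -0.1, 0.7]
grip_width: 0.0565
```

Call:
apply_moves:
  targets:
    - [[-1, -0.4, 3], 0, 60]
    - [[0, 0, 0], 0, 60]
    - [[0, 0, 0], 0, 15]
    - [[0, 0, 0], 0, 15]
    - [[0, 0, 0], 0, 15]
    - [[0, 0, 0], 0, 15]
    - [[0, 0, 0], 0, 15]
    - [[0, 0, 0], 0, 15]
    - [[0, 0, 0], 0, 15]

```text
time_s: 17.78
eef_pos: [0.6027, 0.0468, 0.1295]
eef_rot: [-0.0, 0.019, 1.0, -0.0]
force: [0.2, -0.7, 0.4]
grip_width: 0.0254
```

```bash
python3 - <<'E'
from h import *
s=monitor.observe();print(s["time_s"],s["eef_pos"],s["force"],s["wrist_torque"],s["grip_width"],s["eef_rot"])
E
```

```text
17.7833 [0.60270846 0.04680047 0.12948088] [ 0.16086225 -0.69278761  0.40836456] [ 0.0185026   0.0400061  -0.01407213] 0.02543634545211089 [-1.62229598e-05  1.89389623e-02  9.99820642e-01 -8.89062723e-06]
```

Grip is on (25.4 mm) with almost no side force. Lifting gently now.

Call:
apply_moves:
  targets:
    - [[0, 0, -1], 0, 15]
    - [[0, 0, -2], 0, 15]
    - [[0, 0, -2], 0, 15]
    - [[0, 0, -2], 0, 15]
    - [[0, 0, -2], 0, 15]
    - [[0, 0, -2], 0, 15]
    - [[0, 0, -1], 0, 15]
    - [[0, 0, 0], 0, 15]
    - [[0, 0, 0], 0, 15]

```text
time_s: 18.53
eef_pos: [0.6027, 0.0468, 0.1415]
eef_rot: [0.0, 0.019, 1.0, 0.0]
force: [-0.1, -0.2, -1.1]
grip_width: 0.0256
```

Call:
apply_moves:
  targets:
    - [[0, 0, -1], 0, 15]
    - [[0, 0, -2], 0, 15]
    - [[0, 0, -2], 0, 15]
    - [[0, 0, -2], 0, 15]
    - [[0, 0, -2], 0, 15]
    - [[0, 0, -2], 0, 15]
    - [[0, 0, -1.5], 0, 15]
    - [[0, 0, -0.5], 0, 15]
    - [[0, 0, 0], 0, 15]
    - [[0, 0, 0], 0, 15]

```text
time_s: 19.37
eef_pos: [0.6027, 0.0468, 0.1545]
eef_rot: [0.0, 0.019, 1.0, -0.0]
force: [0.5, -0.3, -0.6]
grip_width: 0.0258
```

```bash
python3 - <<'E'
from h import *
a=eyes.get_image("scene");b=eyes.get_image("side");s=monitor.observe();print(s["time_s"],s["eef_pos"],s["force"],s["grip_width"])
sc=eyes.camera_info("scene");sd=eyes.camera_info("side")
o=[]
for c,i in ((sc,a),(sd,b)):
    u,v=map(int,proj(c,[.6035,.0468,.115]));print(u,v,[np.round(proj(c,[.6035,.0468,z]),1) for z in (.105,.130,.08)])
    o.append(cv2.resize(i[v-30:v+30,u-40:u+40],(400,300),interpolation=3))
cv2.imwrite("pics/f.png",np.hstack(o))
E
```

```text
19.4667 [0.60261891 0.04682824 0.15434315] [-0.22282191  0.31989538 -1.19674786] 0.02571657959999434
294 198 [array([294.1, 201.2]), array([294.8, 194. ]), array([293.5, 208.2])]
258 167 [array([258.1, 170.5]), array([258.4, 163.5]), array([257.9, 177.4])]
```

View pics/f.png

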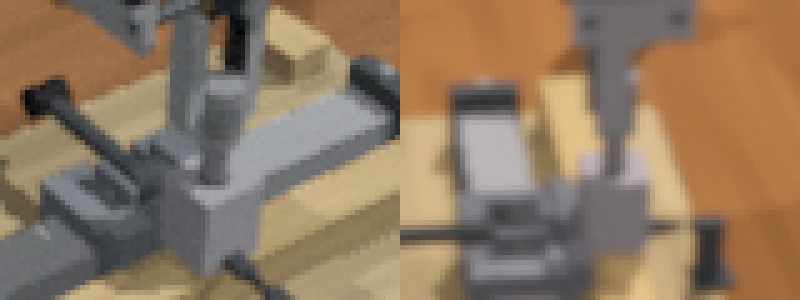

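The crop shows the head gripped, the shoulder at row ~130 (predicted 130 for 25 mm out), the shank in the bore, the lever flat and the pointer at the fin. Handing in.

```bash
python3 -c "
from bench import arm,monitor
s=monitor.observe();print(s['time_s'],s['eef_pos'],s['grip_width']);print(arm.hand_in())"
```

```text
19.4667 [0.60261891 0.04682824 0.15434315] 0.02571657959999434
the job is handed in; nothing more can be done
None
```

The job is done and handed in at 19.5 s: the carriage is locked on the mark and the arm is holding the depth rod about 25 mm out.

- **Carriage:** I flipped the lever up, slid the carriage to the mark fin in two steps, and closed the lever. A close wrist image after locking put pointer and mark within about 0.2 mm of each other along the rail.
- **Lever:** I pressed it from above with closed fingers. It came to a firm stop at 22 N, with the handle top at its flat height.
- **Rod:** I gripped the grey rod by its head. Side force was under 1 N at each reading, and I raised it 24.9 mm by the arm's own reading. The shoulder also showed in the scene camera where 25 mm out predicts.

**Less certain:** the last pictures were too coarse to resolve the dark ring itself, so the rod height rests on the arm's travel and the shoulder position. I did not measure pointer against mark again after the lift; the final images only show them still close together. Nothing else on the bench was deliberately touched, but I did not check every item afterwards.

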